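Close the jig and hold the press lever over it

ROBOT

A 6-joint arm with a two-finger parallel gripper is mounted at the origin on the work surface. World frame = base frame: x ahead of the robot, y to its left, z up, the work surface at z = 0. Lengths are in m, angles in rad, forces in N, time in s.
With the tool pointing down it reaches from about 0.375 to 0.975 m from the base axis. Payload 3.8 kg.
Tool frame: the origin (TCP) lies at the very end of the fingers, on their centre line; the grasp point (between the pads) lies 19 mm behind it; z points along the fingers, y is the line along which they close (so a half turn about z gives the same grasp; the last joint's range is limited). The gripper opens to 88 mm and grips with 3 to 60 N. Pads are 18 mm wide; open, the fingers measure 123 mm over their backs; the gripper's body (75 mm by 187 mm) begins 45 mm behind the grasp point.
Start: joints at [-1.295, 0.264, 1.604, -0, 1.274, -0.037], TCP at [0.208, -0.642, 0.239] pointing down, gripper open.
Joint ranges: [-2.63, 2.63], [-0.94, 2.18], [0.31, 2.57], [-1.31, 4.45], [0, 2.66], [-2.55, 2.55]. Speed limits (rad/s): [2.57, 2.57, 3.14, 3.14, 3.14, 3.14].

INTERFACE

Orientations are given as a rotation vector (axis times angle).
In Python, from plant import env, capture, camera_info, workorder, nets gives the robot as it stands.
- The arm moves only by the tool move_arm, never from a script. Its argument "deltas" is a list of rows, each a list of 2 entries, a list of its own where there are three numbers: the shift along the world's x, y, z in cm, then the turn about the world's z in units of 5 degrees (1.0 is 5 degrees). A call has 1 to 12 rows; each row is the pose to reach, as a shift and turn from the pose commanded when the call began; what a row does not reach only later rows make up. A row lasts 1/12 s, in which the tool goes at most 41.7 mm and 7.16 degrees, less where a joint would pass 70% of its speed; a pose out of reach is approached as far as the arm can. A call with a gripper value outside its range is refused whole. "gripper" is the opening, from 0 (shut) to 1 (fully open), set as the call begins (left out, the last holds). The fingers move at their own pace and stop on an object; "force" is the grip in N (left out, the last holds). Time passes only in rows, so rows that repeat a pose let the fingers close. It gives the time, the measured TCP pose, the force, the opening and the grip force at its end, in the units of the state.
- env.get_state(): the state, without advancing time (a new reading comes with each control period).
- capture(name): name is "side" or "top"; returns (picture, depth): 480x640x3 uint8, red, green, blue; 480x640 float32, m along the optical axis (not along the pixel's ray), 0 where there is no reading.
- camera_info(name): a dict with "intrinsics" (3x3 intrinsics, pixels), "R" (3x3) and "t" (3): a world point X has camera coordinates R X + t. Camera axes: x right, y down, z forward; pixel columns grow to the right and rows downward; lengths in m; the calibration is good to about 2 mm. A picture is of the moment at which its call begins. camera_info takes no time and is no camera call.
- workorder.close_job(): hands the job in; it is judged then, once.
Trained networks look in the newest picture that a camera, given by its name, has taken for a name from the list of things; names that differ only in an ending like _2 or _b are one class to them, and where a whole thing is asked for, a point or a joint stands for the part that bears it (a point fixed in the world has none). Each returns a list of dicts, best first, with "p" (0 to 1); they miss things now and then, are a little off and sometimes report something else, mostly with a low value. They report only what shows in the picture. A call takes as long as a camera call. They do not tell look-alikes from the thing itself.
- nets.boxes_of(target, camera): "rect" ([left, top, width, height] in pixels, round what is visible of it).
- nets.silhouettes(target, camera): "pixels" (480x640 bool, what is visible of it) and "rect" ([left, top, width, height] in pixels, round what is visible of it).
The state is a dict: "time_s": time; "joints": joint angles; "joint_velocities": joint speeds; "joint_efforts": joint torques, N m; "ee_pos": TCP position; "eef_rot": TCP orientation; "contact_force": force on the tool from outside, world axes, zero at the start; "wrist_torque": the same for the moment, N m; "width": finger opening in m; "finger_force": force on a finger pad.
Only numpy, scipy, OpenCV 4.12 (cv2) and the standard library are available. Lean on these libraries where they do the work, as an engineer would, in place of code of your own. Each camera call takes 0.05 s, during which the arm holds its last target. There are 200 camera calls.

TASK

First push the loose nest block along its channel until it butts flush against the fixed hub block of the assembly jig. Then pick up the cast press lever by its balance point and hold it level above the closed jig, hub over the big round pocket and eye over the small one, about 60 mm of air beneath it, without letting it touch the jig. Finish while still holding it there, ready for lowering, and leave the other things on the bench undisturbed.

Things in the scene. Friction and masses are not known exactly. Their poses are not given: they have to be found in the camera images.
- jig: Jig fixed to the bench, left or right. Dark bed 300x100x10 mm; origin at the centre of its underside, on the bench. On it the fixed aluminium hub block, x -145 to -25 mm, 64 wide, top 50 mm above the bench, with a round pocket 43 mm wide, 8 deep. From there to the bed's open +x end run two guide rails (inner faces y +-34 mm, tops 22 mm above the bench); the nest block slides between them.
- nest: Loose aluminium block 100 (x) x 64 x 40 mm, 0.55-0.88 kg, on the bed between the rails, axes as the jig's, top 50 mm above the bench; origin at the centre of its underside. 15-45 mm from the hub block; flush when its origin is at x = +25 mm in the jig's frame. Push its free +x end face (50 mm from its origin) towards the jig's -x (friction 3-8 N). Round pocket in its top, 27 mm wide.
- hub_pocket (a point): Centre of the mouth of the big pocket in the jig's fixed hub block, 50 mm above the bench, at x = -100, y = 0 mm in the jig's frame. Axes as the jig's.
- eye_pocket (a point): Centre of the mouth of the small pocket in the nest block, 25 mm to the +x side of the nest's origin, 50 mm above the bench; with the nest flush it is 150 mm in +x from hub_pocket.
- lever: Loose dark cast-iron lever, 0.54-0.87 kg, flat on the bench: heavy round hub (42 mm dia, 38 high) at its -x end, small round eye (22 dia, 28 high) at +x, axes 150 mm apart, joined by a straight bar 14 wide (y), from 10 to 28 mm above the underside. Origin midway between hub and eye axes, on the underside; x from hub to eye. Starts with x within 55 degrees of the jig's x.
- balance (a point): Balance point (centre of mass) of the lever, about mid-height of the bar, 18.5 mm above the underside, 43 mm from the hub axis towards the eye (x = -32 mm in the lever's frame). Grip the bar here across its 14 mm width.
- hub_foot (a point): Centre of the underside of the lever's hub: x = -75, y = 0, z = 0 mm in the lever's frame.
- eye_foot (a point): Centre of the underside of the lever's eye: x = +75, y = 0, z = 0 mm in the lever's frame.
- setter: Bystander: upright steel rivet setter, 34 mm in diameter at the foot, 64 high, standing about 110 mm to the lever's +y side. Origin at the centre of its foot.
- tin: Bystander: small round aluminium tin of snaps, 48 mm in diameter, 30 high, about 110 mm to the jig's -y side. Origin at the centre of its underside.
- mallet: Bystander: wooden mallet lying to the left, near the robot.
- driver: Bystander: screwdriver lying at the right of the bench, its shaft pointing away from the robot.
- tape: Bystander: roll of paper tape (cardboard ring), 90 mm in diameter, 24 high, lying at the far middle.
- spanner: Bystander: steel spanner lying to the right, near the robot.
There are look-alikes about, which are no part of the job. What is shaped like the nest but green is not meant.

How it is judged:
On the way, in this order (a step that is already met when the one before it is completed fails the run):
1. the nest block is butted flush against the hub block while the lever still lies on the bench (x of nest in the frame of jig below 0.0275 m and height (world z) of lever below 0.01 m), for 0.3 s.
2. the lever is lifted clear of the bench, gripped at its balance point, level (x of the grasp point in the frame of lever between -0.052 and -0.012 m and height (world z) of lever above 0.03 m and angle between lever's own z axis and vertical below 0.15 rad), for 0.2 s.
At the end, for the whole second after the job is handed in: Nest gap under 2.5 mm; lever in the fingers, gripped within 20 mm of its balance point along the bar, level within 0.1 rad, at rest, off the jig and nest, underside 80 to 150 mm above the bench, hub axis within 12 mm of the big pocket, eye axis within 15 mm of the small one (x of nest in the frame of jig below 0.0275 m and x of the grasp point in the frame of lever between -0.052 and -0.012 m and angle between lever's own z axis and vertical below 0.1 rad and horizontal distance between hub_foot and hub_pocket below 0.012 m and horizontal distance between eye_foot and eye_pocket below 0.015 m and height (world z) of hub_foot between 0.08 and 0.15 m and height (world z) of eye_foot between 0.08 and 0.15 m and contact force between the fingers and lever above 2 N and contact force between lever and jig below 0.5 N and contact force between lever and nest below 0.5 N and linear speed of lever below 0.02 m/s and angular speed of lever below 0.1 rad/s); the arm keeps its last pose, push and grip.
It fails at once if the lever touches the jig or the nest block (contact force between lever and jig above 1 N or contact force between lever and nest above 1 N).
It fails at once if a bystander is pushed more than 30 mm (distance of any of setter, tin, mallet, driver, tape, spanner from where it was at the start of the episode above 0.03 m).
It also fails if it takes over 59 s, if anything falls off the work surface, if the arm or the gripper's body presses on something with over 40 N, if the wrist force passes 120 N, or if a joint passes its speed limit or range.

## Working session

There is one attempt and no reset: what is moved stays moved. The work goes in short steps, Python scripts to look and compute and a tool call to move; the robot and the scene stay as the last step left them, time stands still between calls to the robot, and variables do not carry over. Pictures are saved under pics/ and viewed, at most 10 in all, crops included, and the job is handed in when it is done.

Besides the shell and the picture viewer there is one more tool, called after ">>>" in YAML: its name, and indented under it one key for each argument. move_arm: Moves the arm, as the interface text tells. Its arguments: {"type":"object","properties":{"deltas":{"type":"array"},"gripper":{"type":"number"},"force":{"type":"number"}},"required":["deltas"]}

```bash
mkdir -p pics; cat > h.py <<'E'
import numpy as np, cv2
from plant import env, capture, camera_info, workorder, nets
def cloud(cam, depth):
    c=camera_info(cam);K=np.array(c["intrinsics"]);R=np.array(c["R"]);t=np.array(c["t"])
    v,u=np.mgrid[:480,:640]
    P=np.stack([(u-K[0,2])/K[0,0]*depth,(v-K[1,2])/K[1,1]*depth,depth],-1)
    return (P-t)@R
E
python3 - <<'E'
from h import *
s=env.get_state();print(s)
for c in("top","side"):
    im,d=capture(c);cv2.imwrite(f"pics/{c}0.png",im[...,::-1]);np.save(f"{c}0.npy",d)
    W=cloud(c,d)
    for n in["jig","nest","lever","setter","tin"]:
        for r in nets.silhouettes(n,c)[:3]:
            m=r["pixels"]&(d>0);print(c,n,round(r["p"],2),r["rect"],np.median(W[m],0).round(3),m.sum())
E
```

```text
{'time_s': 0.0, 'joints': array([-1.29486459e+00,  2.64765712e-01,  1.60535284e+00, -9.14794031e-06,
        1.27369646e+00, -3.68974693e-02]), 'joint_velocities': array([-1.15048410e-03,  1.20052925e-05,  6.59141566e-04,  3.36205958e-04,
        1.10966580e-03,  7.09366078e-04]), 'joint_efforts': array([ 1.00849520e-04, -5.02111030e+01, -3.56871521e+01,  7.26829469e-02,
        2.92301533e-02, -1.67237658e-04]), 'ee_pos': array([ 0.20753791, -0.64156443,  0.23739097]), 'eef_rot': array([-3.10106135e+00, -4.89050334e-01,  4.29562540e-04]), 'contact_force': array([ 0.78882498, -0.62649244, -1.23285172]), 'wrist_torque': array([ 0.0240774 ,  0.00164871, -0.00450452]), 'finger_force': 0.0, 'width': 0.08793825970951928}
top jig 0.98 [310.9, 231.1, 97.6, 32.5] [ 0.505 -0.189  0.019] 2375
top nest 0.98 [269.0, 273.1, 32.3, 35.6] [0.379 0.086 0.039] 706
top nest 0.85 [379.5, 179.1, 35.4, 36.3] [ 0.659 -0.277  0.039] 660
top nest 0.77 [331.2, 282.3, 36.7, 36.9] [ 0.339 -0.111  0.039] 691
top lever 0.87 [226.3, 225.2, 54.0, 17.2] [0.559 0.159 0.029] 415
top tin 0.75 [351.9, 206.1, 10.7, 14.3] [ 0.617 -0.144  0.029] 175
top tin 0.32 [315.9, 227.8, 91.4, 35.3] [ 0.506 -0.187  0.019] 2340
side jig 0.84 [314.8, 194.0, 94.8, 75.2] [ 0.483 -0.183  0.019] 2124
side nest 0.91 [330.8, 277.4, 34.5, 46.1] [0.367 0.097 0.038] 1304
side nest 0.9 [334.4, 216.4, 39.9, 32.4] [ 0.506 -0.099  0.047] 936
side nest 0.73 [387.2, 240.8, 41.8, 42.7] [ 0.327 -0.098  0.038] 1070
side lever 0.66 [237.8, 261.6, 57.1, 49.1] [0.554 0.169 0.026] 736
side setter 0.58 [292.3, 295.2, 11.7, 25.9] [0.442 0.205 0.031] 299
side tin 0.71 [324.6, 210.9, 15.6, 16.0] [ 0.611 -0.137  0.024] 234
side tin 0.67 [235.0, 259.4, 59.2, 50.7] [0.554 0.173 0.026] 809
```

```bash
python3 - <<'E'
import cv2
a=cv2.imread("pics/top0.png")[140:340,190:450];cv2.imwrite("pics/t0c.png",cv2.resize(a,None,fx=3,fy=3,interpolation=2))
a=cv2.imread("pics/side0.png")[150:370,200:460];cv2.imwrite("pics/s0c.png",cv2.resize(a,None,fx=2.7,fy=2.7,interpolation=2))
E
```

```text
(no output)
```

View pics/t0c.png

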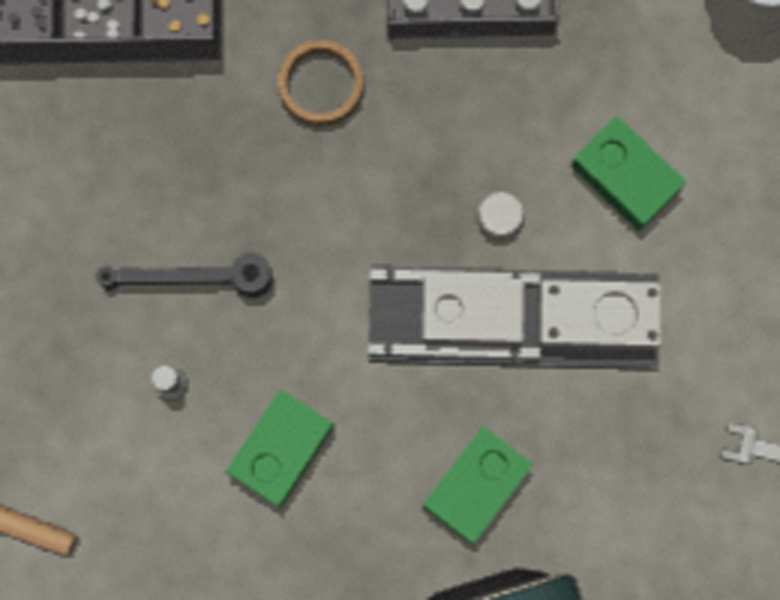

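View pics/s0c.png

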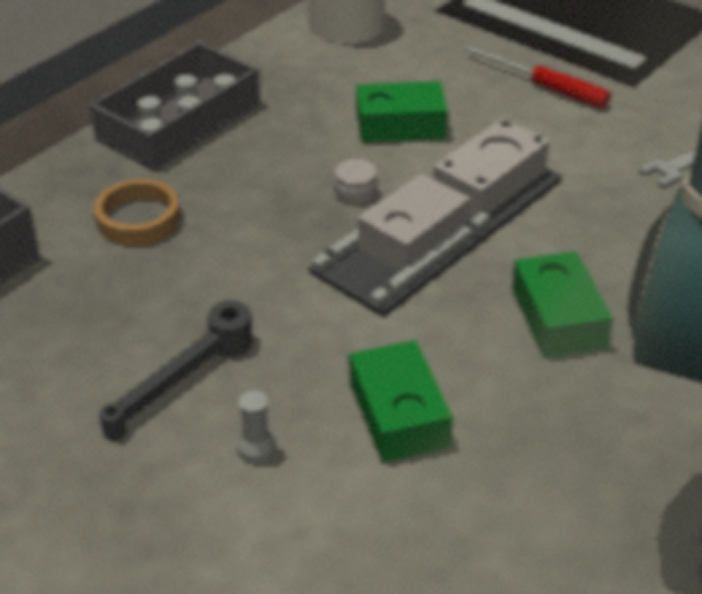

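The top crop shows the aluminium nest at crop (475,308), which is pixel (348,243). The gap lies to its right, towards the hub block with its pocket at pixel (395,244). The jig's +x points left, which is world +y. The lever's hub is at pixel (274,231), its eye is at (226,233), and the setter is at pixel (245,266).

```bash
cat > fit.py <<'E'
from h import *
def rect(P):
    (c,s,a)=cv2.minAreaRect((P[:,:2]*1000).astype(np.float32)); return np.round(c,1),np.round(s,1),round(a,2)
def axis(P):
    c=P.mean(0);w,v=np.linalg.eigh(np.cov((P-c).T));return c,v[:,-1]
E
python3 - <<'E'
from fit import *
for c in("top","side"):
    W=cloud(c,np.load(f"{c}0.npy")).reshape(-1,3);W=W[np.isfinite(W).all(1)]
    x,y,z=W.T
    B=W[(x>.42)&(x<.58)&(y>-.4)&(y<.0)]
    T=B[(B[:,2]>.044)&(B[:,2]<.06)]
    h=np.histogram(T[:,1],bins=np.arange(-.36,-.04,.005))
    print(c,[(round(b,3),n) for n,b in zip(*h)])
    print("z",np.percentile(T[:,2],[5,50,95]).round(4))
    bed=B[(B[:,2]>.006)&(B[:,2]<.1)];print("bed",rect(bed),rect(T))
    L=W[(x>.48)&(x<.66)&(y>.03)&(y<.3)&(z>.012)&(z<.06)]
    print("lever",rect(L),"hub",rect(L[L[:,2]>.033]),(L[L[:,2]>.033][:,:2].mean(0)).round(4),len(L),"zpc",np.percentile(L[:,2],[5,50,95]))
    print("bed z",np.median(z[(x>.48)&(x<.6)&(y>.02)&(y<.05)]))
E
```

```text
top [(np.float64(-0.36), np.int64(0)), (np.float64(-0.355), np.int64(0)), (np.float64(-0.35), np.int64(0)), (np.float64(-0.345), np.int64(0)), (np.float64(-0.34), np.int64(0)), (np.float64(-0.335), np.int64(0)), (np.float64(-0.33), np.int64(0)), (np.float64(-0.325), np.int64(0)), (np.float64(-0.32), np.int64(0)), (np.float64(-0.315), np.int64(0)), (np.float64(-0.31), np.int64(0)), (np.float64(-0.305), np.int64(2)), (np.float64(-0.3), np.int64(31)), (np.float64(-0.295), np.int64(32)), (np.float64(-0.29), np.int64(32)), (np.float64(-0.285), np.int64(32)), (np.float64(-0.28), np.int64(31)), (np.float64(-0.275), np.int64(24)), (np.float64(-0.27), np.int64(24)), (np.float64(-0.265), np.int64(21)), (np.float64(-0.26), np.int64(13)), (np.float64(-0.255), np.int64(16)), (np.float64(-0.25), np.int64(18)), (np.float64(-0.245), np.int64(22)), (np.float64(-0.24), np.int64(24)), (np.float64(-0.235), np.int64(32)), (np.float64(-0.23), np.int64(31)), (np.float64(-0.225), np.int64(31)), (np.float64(-0.22), np.int64(33)), (np.float64(-0.215), np.int64(32)), (np.float64(-0.21), np.int64(29)), (np.floa
[... 3331 characters left out ...]
)), (np.float64(-0.095), np.int64(20)), (np.float64(-0.09), np.int64(26)), (np.float64(-0.085), np.int64(15)), (np.float64(-0.08), np.int64(19)), (np.float64(-0.075), np.int64(33)), (np.float64(-0.07), np.int64(33)), (np.float64(-0.065), np.int64(33)), (np.float64(-0.06), np.int64(2)), (np.float64(-0.055), np.int64(0)), (np.float64(-0.05), np.int64(0))]
z [0.0452 0.0494 0.0527]
bed (array([ 509.1, -155.6]), array([301. , 104.8]), 86.59) (array([ 510.9, -181.4]), array([243. ,  70.4]), 86.97)
lever (array([562.9, 185.6]), array([180.1,  41.6]), 85.55) hub (array([558.3, 114. ]), array([39.7, 41.2]), 27.27) [0.5574 0.1165] 682 zpc [0.01392169 0.02710888 0.03877557]
bed z -0.0001968525080454839
```

```bash
python3 - <<'E'
from fit import *
for c in("top","side"):
    W=cloud(c,np.load(f"{c}0.npy")).reshape(-1,3);x,y,z=W.T
    T=W[(x>.42)&(x<.58)&(y>-.33)&(y<.0)&(z>.044)&(z<.058)]
    a=np.radians(rect(T)[2]);
    N=T[T[:,1]>-.172];H=T[T[:,1]<-.175]
    cb,v=axis(np.vstack([H[:,:2],N[:,:2]]));v*=np.sign(v[1])
    n=np.array([-v[1],v[0]])
    print(c,"jig yaw",np.degrees(np.arctan2(v[1],v[0])).round(2), "rects",rect(H),rect(N))
    for nm,Q in(("H",H),("N",N)):
        s=Q[:,:2]@v;q=Q[:,:2]@n;mid=[(np.percentile(k,.5)+np.percentile(k,99.5))/2 for k in(s,q)]
        print(nm,(mid[0]*v+mid[1]*n).round(4),"len",(np.percentile(s,99.5)-np.percentile(s,.5)).round(4),(np.percentile(q,99.5)-np.percentile(q,.5)).round(4),"smin,max",np.percentile(s,[.5,99.5]).round(4))
    L=W[(x>.52)&(x<.6)&(y>.08)&(y<.3)&(z>.015)&(z<.05)]
    bar=L[(L[:,1]>.145)&(L[:,1]<.235)&(L[:,2]>.02)]
    hub=L[(L[:,1]<.142)&(L[:,2]>.03)];eye=L[(L[:,1]>.25)&(L[:,2]>.02)]
    p=np.polyfit(bar[:,1],bar[:,0],1)
    print("bar x=",p,"yaw(eye dir)",np.degrees(np.arctan2(1,p[0])),"hub",cv2.minEnclosingCircle((hub[:,:2]*1000).astype(np.float32)),hub[:,:2].mean(0),"eye",cv2.minEnclosingCircle((eye[:,:2]*1000).astype(np.float32)),"yrange",L[:,1].min(),L[:,1].max())
E
```

```text
top jig yaw 87.1 rects (array([ 509.1, -240. ]), array([118.9,  64.9]), 87.64) (array([ 515.9, -112.3]), array([99.4, 65.2]), 86.06)
H [ 0.509  -0.2406] len 0.1163 0.0642 smin,max [-0.2727 -0.1564]
N [ 0.516  -0.1126] len 0.0983 0.0641 smin,max [-0.1356 -0.0373]
bar x= [0.00606792 0.55942217] yaw(eye dir) 89.65233801250064 hub ((561.3246459960938, 117.73321533203125), 23.449859619140625) [0.5601021  0.11521721] eye ((559.3563842773438, 262.19915771484375), 12.608169555664062) yrange 0.09429447103597129 0.27637462602712154
side jig yaw 87.02 rects (array([ 507.8, -240. ]), array([125.7,  70.2]), 86.71) (array([ 513.5, -112.6]), array([105.6,  68.9]), 86.55)
H [ 0.5076 -0.2405] len 0.1227 0.0674 smin,max [-0.2751 -0.1524]
N [ 0.5138 -0.1122] len 0.1029 0.0679 smin,max [-0.1368 -0.0338]
bar x= [0.01413588 0.55498499] yaw(eye dir) 89.19012786957902 hub ((558.83740234375, 114.06015014648438), 22.26458168029785) [0.55648882 0.11690804] eye ((560.2979125976562, 262.6578674316406), 13.76518726348877) yrange 0.09503949339445587 0.2762563552453042
```

>>> move_arm:
  deltas:
    - [[1.5,3,0],1.1]
    - [[3,6,0],2.2]
    - [[4.5,9,0],3.3]
    - [[6,12,0],4.4]
    - [[7.5,15,0],5.5]
    - [[9,18,0],6.6]
    - [[10.5,21,0],7.7]
    - [[12,24,0],8.8]
    - [[13.5,27,0],9.9]
    - [[15,30,0],11]
    - [[16.5,33,0],12.4]
    - [[18,36,0],13.8]
  gripper: 0
  force: 30

```text
time_s: 1.6
ee_pos: [0.3882, -0.2808, 0.2391]
eef_rot: [2.273, 2.167, 0.0]
contact_force: [0.0, 0.1, 0.2]
width: 0.0102
finger_force: 0.0
```

>>> move_arm:
  deltas:
    - [[1.5,3,0],0]
    - [[3,6,-1],0]
    - [[4.5,9,-3],0]
    - [[6,12,-5],0]
    - [[7.5,15,-7],0]
    - [[9,18,-9],0]
    - [[10.5,21,-11],0]
    - [[12,24,-13],0]
    - [[13,26,-16],0]
    - [[13,26,-19],0]
    - [[13,26,-20.5],0]
    - [[13,26,-20.5],0]

```text
time_s: 2.6
ee_pos: [0.5143, -0.0212, 0.0298]
eef_rot: [-2.274, -2.159, 0.008]
contact_force: [-0.8, 0.4, -0.4]
width: 0.0007
finger_force: 0.0
```

>>> move_arm:
  deltas:
    - [[0.1,-0.8,0],0]
    - [[0.1,-1.6,0],0]
    - [[0.1,-2.2,0],0]
    - [[0.1,-2.6,0],0]
    - [[0.1,-2.9,0],0]
    - [[0.1,-3.2,0],0]
    - [[0.1,-3.5,0],0]
    - [[0.1,-3.8,0],0]
    - [[0,-4.1,0],0]
    - [[0,-4.4,0],0]
    - [[0,-4.6,0],0]
    - [[0,-4.6,0],0]

```text
time_s: 3.6
ee_pos: [0.5191, -0.068, 0.0354]
eef_rot: [2.281, 2.158, 0.005]
contact_force: [-0.8, 4.9, 4.0]
width: 0.0002
finger_force: 2.5
```

>>> move_arm:
  deltas:
    - [[0,-0.15,0],0]
    - [[0,-0.3,0],0]
    - [[0,-0.45,0],0]
    - [[0,-0.55,0],0]
    - [[0,-0.55,0],0]

```text
time_s: 4.02
ee_pos: [0.519, -0.07, 0.0355]
eef_rot: [-2.282, -2.154, -0.011]
contact_force: [0.1, 19.7, 6.6]
width: 0.0003
finger_force: 9.8
```

```bash
python3 - <<'E'
from h import *
im,d=capture("side");cv2.imwrite("pics/s1.png",cv2.resize(im[170:290,280:440,::-1],None,fx=4,fy=4,interpolation=2))
E
```

```text
(no output)
```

View pics/s1.png

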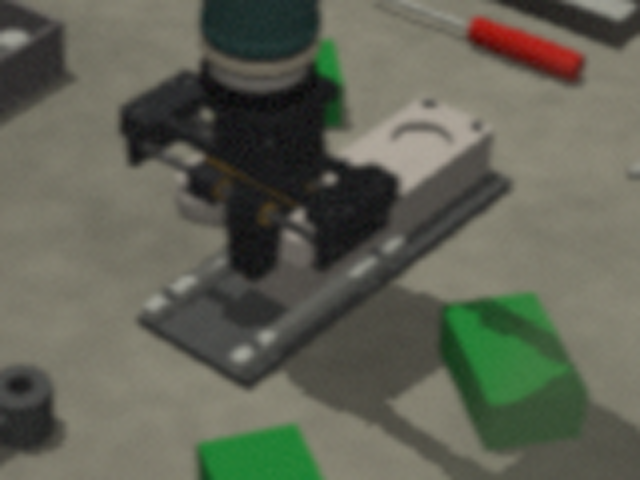

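The side view shows the nest against the hub block with no visible gap, and the fingers at about (265,270) behind it. The force jumped to 20 N, which means it has butted. I'll retreat and verify.

>>> move_arm:
  deltas:
    - [[0,1,0],0]
    - [[0,2.5,1],0]
    - [[0.5,5,4],0]
    - [[1,8,7],0]
    - [[2,11,10],0]
    - [[3,14,10],0.2]
    - [[3.5,17,10],0.4]
    - [[4,20,10],0.5]
    - [[4,22,10],0.5]
    - [[4,23.1,10],0.5]
    - [[4,23.1,10],0.5]
    - [[4,23.1,10],0.5]
  gripper: 0.7

```text
time_s: 5.07
ee_pos: [0.5575, 0.1568, 0.1338]
eef_rot: [2.231, 2.211, -0.001]
contact_force: [-0.6, -0.5, 0.1]
width: 0.0616
finger_force: 0.0
```

```bash
python3 - <<'E'
from fit import *
print(env.get_state()["ee_pos"])
for c in("top","side"):
    im,d=capture(c)
    cv2.imwrite(f"pics/{c}2.png",im[...,::-1]);W=cloud(c,d).reshape(-1,3);x,y,z=W.T
    T=W[(x>.46)&(x<.57)&(y>-.33)&(y<-.05)&(z>.044)&(z<.056)]
    cb,v=axis(T[:,:2]);v*=np.sign(v[1]);s=T[:,:2]@v
    print(c,"yaw",np.degrees(np.arctan2(v[1],v[0])).round(2),"len",np.ptp(np.percentile(s,[.3,99.7])).round(4),rect(T))
    print(np.histogram(s,bins=np.arange(-.19,-.10,.004))[0])
a=cv2.imread("pics/side2.png")[170:320,220:420];cv2.imwrite("pics/s2c.png",cv2.resize(a,None,fx=4,fy=4,interpolation=2))
E
```

```text
[0.55754844 0.15677924 0.13378388]
top yaw 86.94 len 0.2167 (array([ 511.9, -190.7]), array([217.5,  65.8]), 87.05)
[23 21 17 25 32 17 26 27 24 22 21 20 19 31 25 19 30 25 19 30 24 19]
side yaw 87.11 len 0.2233 (array([ 509.3, -191.6]), array([227.6,  68.4]), 87.37)
[15 22 18 19 24 18 24 19 17 24 16 25 21 15 17 26 19 22 21 21 20 24]
```

View pics/s2c.png

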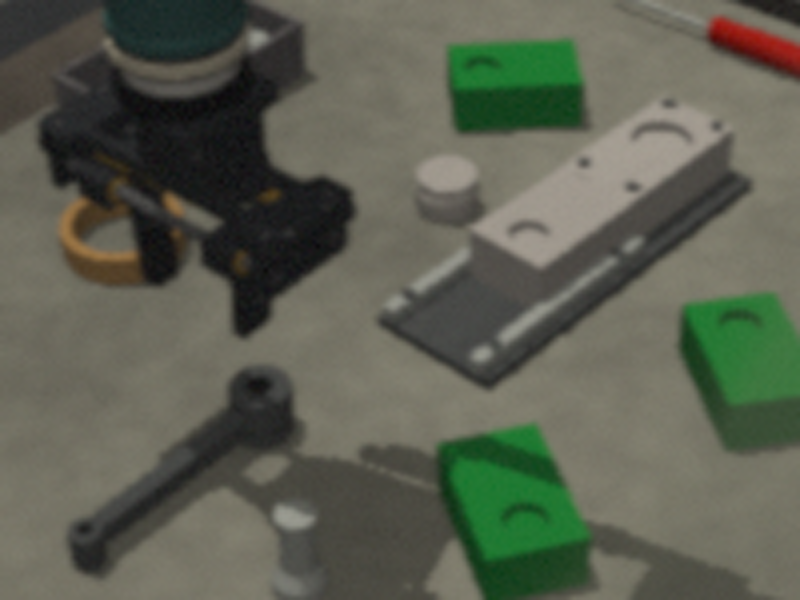

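The nest is flush in the side view, with no gap between the blocks. I'll descend onto the lever's balance point.

>>> move_arm:
  deltas:
    - [[0.2,0.2,-2],0]
    - [[0.2,0.2,-4.5],0]
    - [[0.2,0.2,-7],0]
    - [[0.2,0.2,-9],0]
    - [[0.2,0.2,-10.5],0]
    - [[0.2,0.2,-11.5],0]
    - [[0.2,0.2,-12.2],0]
    - [[0.2,0.2,-12.6],0]
    - [[0.2,0.2,-12.6],0]

```text
time_s: 5.92
ee_pos: [0.5596, 0.1587, 0.0073]
eef_rot: [-2.233, -2.209, 0.001]
contact_force: [0.3, -0.7, 0.8]
width: 0.0621
finger_force: 0.0
```

>>> move_arm:
  deltas:
    - [[0,0,0],0]
    - [[0,0,0],0]
    - [[0,0,0],0]
    - [[0,0,0],0]
    - [[0,0,0],0]
    - [[0,0,0],0]
    - [[0,0,0],0]
    - [[0,0,0],0]
  gripper: 0
  force: 45

```text
time_s: 6.58
ee_pos: [0.56, 0.1594, 0.0079]
eef_rot: [2.232, 2.21, 0.001]
contact_force: [1.0, 0.3, -0.3]
width: 0.0139
finger_force: 45.0
```

>>> move_arm:
  deltas:
    - [[0,0,0.4],0]
    - [[0,0,1.2],0]
    - [[0,0,2.4],0]
    - [[0,0,4],0]
    - [[0,0,6],0]
    - [[0,0,8],0]
    - [[0,0,10],0]
    - [[0,0,11.5],0]
    - [[0,0,12.5],0]
    - [[0,0,13],0]
    - [[0,0,13],0]
    - [[0,0,13],0]

```text
time_s: 7.58
ee_pos: [0.5592, 0.1591, 0.1373]
eef_rot: [-2.232, -2.21, 0.001]
contact_force: [0.4, 0.3, -5.9]
width: 0.0133
finger_force: 45.0
```

```bash
python3 - <<'E'
from fit import *
s=env.get_state();print(s["ee_pos"],s["contact_force"],s["wrist_torque"])
im,d=capture("side");W=cloud("side",d)
cv2.imwrite("pics/s3.png",cv2.resize(im[150:330,200:420,::-1],None,fx=3,fy=3,interpolation=2))
P=W.reshape(-1,3);x,y,z=P.T
e=P[(x>.53)&(x<.59)&(y>.2)&(y<.3)&(z>.09)&(z<.22)];h=P[(x>.53)&(x<.59)&(y>.08)&(y<.135)&(z>.09)&(z<.22)]
for q in(e,h):print(len(q),q.mean(0).round(4),np.percentile(q[:,2],[2,98]).round(4),q[:,1].min().round(4),q[:,1].max().round(4))
for lo in np.arange(.2,.29,.01):
    k=e[(e[:,1]>lo)&(e[:,1]<lo+.01)];print(round(lo,2),len(k),k[:,0].mean().round(4) if len(k) else'',np.percentile(k[:,2],95).round(4) if len(k) else '')
E
```

```text
[0.55920308 0.15912955 0.13727734] [ 0.42475378  0.2663131  -5.88504647] [ 0.00719175 -0.05042863 -0.00062823]
341 [0.5553 0.2437 0.1507] [0.1322 0.1589] 0.2002 0.2757
19 [0.5493 0.1322 0.1399] [0.1301 0.1516] 0.1301 0.1346
0.2 36 0.5552 0.1578
0.21 36 0.556 0.1581
0.22 34 0.5548 0.1587
0.23 39 0.5553 0.1585
0.24 43 0.5557 0.159
0.25 33 0.5556 0.1584
0.26 66 0.5538 0.1584
0.27 54 0.5568 0.1576
0.28 0
```

View pics/s3.png

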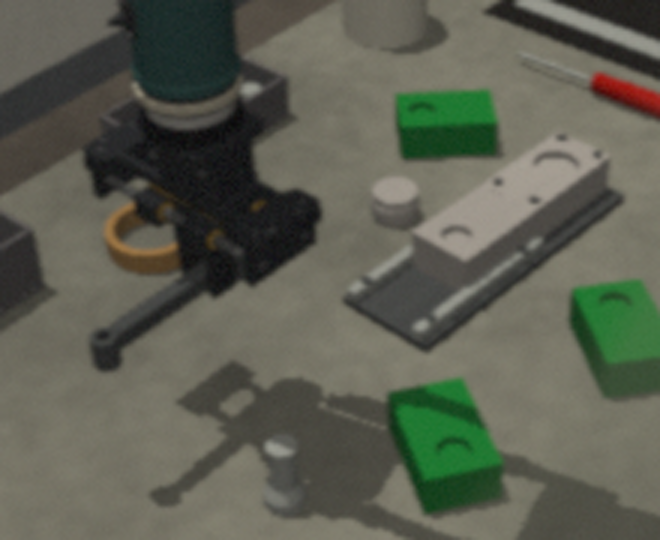

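>>> move_arm:
  deltas:
    - [[-0.1,-0.8,0],0]
    - [[-0.3,-2,0],0]
    - [[-0.5,-4,0],-0.1]
    - [[-0.8,-6.5,0],-0.1]
    - [[-1.2,-9,0],-0.2]
    - [[-1.5,-11.5,0],-0.2]
    - [[-1.9,-14,0],-0.3]
    - [[-2.2,-16.5,0],-0.3]
    - [[-2.5,-19,0],-0.4]
    - [[-2.9,-21.5,0],-0.4]
    - [[-3.2,-24,0],-0.5]
    - [[-3.5,-26.5,0],-0.5]

```text
time_s: 8.63
ee_pos: [0.5231, -0.1078, 0.1369]
eef_rot: [-2.28, -2.159, 0.002]
contact_force: [1.0, -0.6, -5.0]
width: 0.0138
finger_force: 45.0
```

>>> move_arm:
  deltas:
    - [[-0.3,-2.5,0],0]
    - [[-0.7,-5,0],0]
    - [[-1,-7,0],0]
    - [[-1.2,-8.5,0],0]
    - [[-1.3,-9.5,0],0]
    - [[-1.4,-10.3,0],0]
    - [[-1.4,-10.6,-0.3],0]
    - [[-1.4,-10.6,-0.8],0]
    - [[-1.4,-10.6,-1.4],0]
    - [[-1.4,-10.6,-1.8],0]
    - [[-1.4,-10.6,-2],0]
    - [[-1.4,-10.6,-2],0]

```text
time_s: 9.63
ee_pos: [0.5101, -0.2107, 0.1165]
eef_rot: [-2.278, -2.161, 0.001]
contact_force: [-0.3, 0.1, -5.9]
width: 0.0134
finger_force: 45.0
```

```bash
python3 - <<'E'
from fit import *
s=env.get_state();print(s["ee_pos"],s["eef_rot"],s["contact_force"],s["width"])
im,d=capture("side");W=cloud("side",d)
cv2.imwrite("pics/s4.png",cv2.resize(im[150:300,290:440,::-1],None,fx=4,fy=4,interpolation=2))
im2,d2=capture("top");cv2.imwrite("pics/t4.png",cv2.resize(im2[180:310,290:430,::-1],None,fx=4,fy=4,interpolation=2))
for W in(W,cloud("top",d2)):
    P=W.reshape(-1,3);x,y,z=P.T
    e=P[(x>.46)&(x<.56)&(y>-.18)&(y<-.08)&(z>.09)&(z<.15)]
    print(len(e),e[:,1].max() if len(e) else 0)
    b=e[(e[:,1]<-.12)&(e[:,2]>.125)]
    if len(b)>5:
        p=np.polyfit(b[:,1],b[:,0],1);print("x at y=-.106",np.polyval(p,-.106),90-np.degrees(np.arctan(p[0])))
        for lo in np.arange(-.18,-.08,.02):
            k=e[(e[:,1]>lo)&(e[:,1]<lo+.02)]
            if len(k): print(round(lo,2),len(k),k[:,0].mean().round(4),np.percentile(k[:,2],95).round(4))
E
```

```text
[ 0.51008716 -0.21070429  0.11648658] [-2.27764314e+00 -2.16078421e+00  1.14245947e-03] [-0.30501258  0.10240159 -5.90213439] 0.013366385723878906
244 -0.09238527042253815
x at y=-.106 0.5118278982842214 86.588436197587
-0.18 46 0.5075 0.1381
-0.16 41 0.5086 0.1387
-0.14 49 0.5099 0.1382
-0.12 56 0.5102 0.1384
-0.1 52 0.5119 0.1358
118 -0.09455511985384311
x at y=-.106 0.5154459985941572 87.41599695447654
-0.18 22 0.5117 0.1399
-0.16 3 0.5186 0.14
-0.14 33 0.5142 0.1436
-0.12 49 0.515 0.1398
-0.1 11 0.515 0.1419
```

View pics/s4.png

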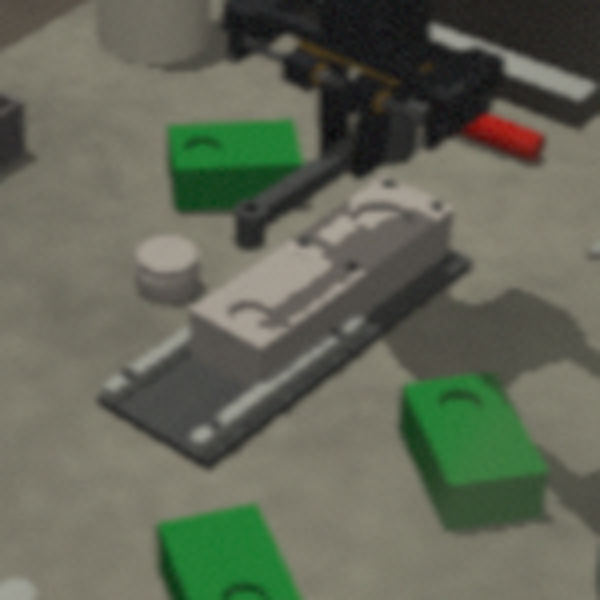

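View pics/t4.png

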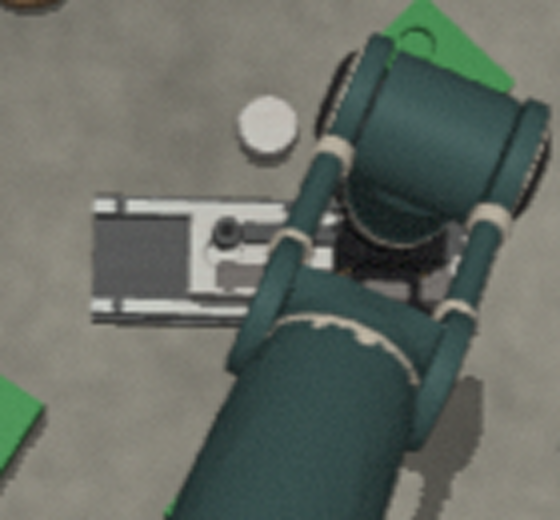

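The lever hangs level over the closed jig. The eye is at about y = -0.105 and the pocket at -0.106. I'll trim 1 mm, let it settle and hand in.

>>> move_arm:
  deltas:
    - [[0,-0.1,0],0]
    - [[0,-0.1,0],0]
    - [[0,-0.1,0],0]
    - [[0,-0.1,0],0]
    - [[0,-0.1,0],0]
    - [[0,-0.1,0],0]
    - [[0,-0.1,0],0]
    - [[0,-0.1,0],0]

```text
time_s: 10.4
ee_pos: [0.5107, -0.2128, 0.1177]
eef_rot: [2.28, 2.161, 0.0]
contact_force: [-0.3, -0.4, -5.2]
width: 0.0135
finger_force: 45.0
```

```bash
python3 -c "
from h import *
print(env.get_state()['ee_pos']);print(workorder.close_job())"
```

```text
[ 0.5107006  -0.21276368  0.11773477]
the job is handed in; nothing more can be done
None
```

I pushed the nest flush against the hub block, and the job is handed in (no verdict came back) with the lever held level by its balance point, its underside about 110 mm above the bench, hub and eye over their pockets to within a few millimetres by my measurements.

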